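# Rake the heaped prints into one even layer on the curing tray

## Robot

A 6-joint arm with a two-finger parallel gripper is mounted at the origin on the work surface. World frame = base frame: x ahead of the robot, y to its left, z up, the work surface at z = 0. Lengths are in m, angles in rad, forces in N, time in s.
With the tool pointing down it reaches from about 0.35 to 0.95 m from the base axis. Payload 17.4 kg.
Tool frame: the origin (TCP) lies between the finger pads; the fingertips stand 19 mm ahead of it and the grasp point (between the pads) is the TCP; z points along the fingers, y is the line along which they close (so a half turn about z gives the same grasp; the last joint's range is limited). The gripper opens to 93 mm and grips with 3 to 60 N. Pads are 15 mm wide; open, the fingers measure 128 mm over their backs; the gripper's body (75 mm by 188 mm) begins 65 mm behind the grasp point.
Start: joints at [-1.293, 0.116, 1.442, -0, 1.584, -0.038], TCP at [0.21, -0.642, 0.201] pointing down, gripper open.
Joint ranges: [-2.83, 2.83], [-0.83, 2.19], [0.07, 2.5], [-1.14, 4.28], [0.01, 3], [-2.97, 2.97]. Speed limits (rad/s): [1.89, 1.89, 2.22, 3.14, 3.14, 3.14].

## Interface

Orientations are given as [roll, pitch, yaw] about the fixed x, y, z axes, in that order (R = Rz(yaw) Ry(pitch) Rx(roll)).
In Python, from rig import robot, imaging gives the robot as it stands.
- The arm moves only by the tool arm_command, never from a script. Its argument "motion" is a list of rows, each a list of 5 numbers: the finger opening in cm, from 0 to 9.3, then the shift along the world's x, y, z in cm, then the turn about the world's z in degrees. A call has 1 to 8 rows; each row is the pose to reach, as a shift and turn from the pose commanded when the call began; what a row does not reach only later rows make up. A row lasts 1/12 s, in which the tool goes at most 41.7 mm and 7.16 degrees, less where a joint would pass 70% of its speed; a pose out of reach is approached as far as the arm can. A call with a gripper value outside its range is refused whole. The fingers move at their own pace and stop on an object; "grip_force" is the grip in N (left out, the last holds). Time passes only in rows, so rows that repeat a pose let the fingers close. It gives the time, the measured TCP pose, the force, the opening and the grip force at its end, in the units of the state.
- robot.sense(): the state, without advancing time (a new reading comes with each control period).
- imaging.snapshot(name): name is "side" or "top" or "wrist"; returns the picture (420x560x3 uint8, blue, green, red); there is no depth.
- imaging.camera_info(name): a dict with "fov_y" (degrees; the focal length in pixels is half the picture's height over the tangent of half this angle, whatever the lens; pixels are square), "cx", "cy" (the principal point, pixels), "R" (3x3) and "t" (3): a world point X has camera coordinates R X + t. Camera axes: x right, y down, z forward; pixel columns grow to the right and rows downward; lengths in m; the calibration is good to about 2 mm. A picture is of the moment at which its call begins: read the wrist's pose just before it. camera_info takes no time and is no camera call; for the wrist camera it gives the pose at the moment of the call.
- robot.finish_job(): hands the job in; it is judged then, once.
The state is a dict: "clock": time; "joint_positions": joint angles; "dq": joint speeds; "tau": joint torques, N m; "ee_pos": TCP position; "tcp_rot": TCP orientation; "wrist_force": force on the tool from outside, world axes, zero at the start; "ft_torque": the same for the moment, N m; "grip_width": finger opening in m; "grip_force": force on a finger pad.
Only numpy, scipy, OpenCV 4.12 (cv2) and the standard library are available. Lean on these libraries where they do the work, as an engineer would, in place of code of your own. Each camera call takes 0.05 s, during which the arm holds its last target. There are 200 camera calls.

## Task

Take the rake from its rest and rake the heap of printed housings out over the curing tray until all eight lie flat on the bed in one layer, none on top of another, and no part of the bed is left bare: in its near, middle and far third alike, at least one housing left and one right of the middle line. Then stand the rake back in its rest. Touch the housings only with the rake, do not bump the lamp bar, and leave the bottle, jar and scraper alone.

Things in the scene. Friction and masses are not known exactly. Their poses are not given: they have to be found in the camera images.
- tray: Fixed open aluminium tray 262 (x) x 182 (y) x 24 mm high. Origin: centre of its underside, on the table; z up; x from the near end (robot side) to the far end, turned up to 0.2 rad. Bed inside the 6 mm walls 250 x 170 mm, its surface at z = 6 mm, wall tops at 24 mm. Thirds: x below -41.7 mm is near, above 41.7 far. The heap fills x = 23 to 118, y = -68 to 68 mm.
- lamp: Fixed grey lamp bar across the tray; origin and axes as the tray's. Bar 40 (x) x 270 (y) x 30 mm centred at x = 95 mm, underside at z = 230 mm, on two 16 mm round posts at x = 95, y = +-117 mm with feet 50 x 35 x 8 mm. A gripper pointing straight down does not fit there; the rake's leaning handle passes beneath.
- rake: Loose rake, 0.25 kg. Origin: middle of the line of tooth tips; z up, x ahead as it stands in the rest and as it is used. Head 150 mm wide along y: 7 upright teeth 37 mm long, 6 mm thick in x, under a 14 mm square bar with its axis at z = 43 mm. From the bar's middle a square wooden handle (20 x 20 mm, faces square to y, 165 mm long) leans back 40 deg from vertical: direction (-0.643, 0, 0.766).
- rake_grip (a point): Grip point on the axis of the rake's handle, 135 mm up the handle from the head bar, 30 mm below its top end; (-86.8, 0, 146.4) mm in the rake's frame. Fingers close along the rake's y on 20 mm; the gripper in line with the handle points forward and down, 40 deg off vertical.
- rest: Fixed plywood rake rest. Origin on the table under the home of the tooth tips; z up, x ahead. Foot plate x -110 to 20 mm, 170 mm wide, 6 mm thick; kerb 12 mm high on it at x 6.5 to 14.5. A forked saddle, gap 34 mm, bears the handle from below, 33 to 57 mm up it; fork tips at z = 96 mm. Rake home: axes parallel, origin 6 mm above the rest's. It lifts out and goes back vertically.
- rest_grip (a point): Point fixed in the rest where rake_grip is when the rake is home: (-86.8, 0, 152.4) mm in the rest's frame.
- part1: One of eight alike loose 3D-printed grey housings, pale on top with two dark openings: flat block 44 (x) x 64 (y) x 20 mm high, about 45 g. Origin at its centre (z 16 mm when flat on the bed, 36 mm when flat on another). They start as two layers of four, 2 x 2, at the tray's far end, sides nearly parallel to the tray's.
- part2: One of eight alike loose 3D-printed grey housings, pale on top with two dark openings: flat block 44 (x) x 64 (y) x 20 mm high, about 45 g. Origin at its centre (z 16 mm when flat on the bed, 36 mm when flat on another). They start as two layers of four, 2 x 2, at the tray's far end, sides nearly parallel to the tray's.
- part3: One of eight alike loose 3D-printed grey housings, pale on top with two dark openings: flat block 44 (x) x 64 (y) x 20 mm high, about 45 g. Origin at its centre (z 16 mm when flat on the bed, 36 mm when flat on another). They start as two layers of four, 2 x 2, at the tray's far end, sides nearly parallel to the tray's.
- part4: One of eight alike loose 3D-printed grey housings, pale on top with two dark openings: flat block 44 (x) x 64 (y) x 20 mm high, about 45 g. Origin at its centre (z 16 mm when flat on the bed, 36 mm when flat on another). They start as two layers of four, 2 x 2, at the tray's far end, sides nearly parallel to the tray's.
- part5: One of eight alike loose 3D-printed grey housings, pale on top with two dark openings: flat block 44 (x) x 64 (y) x 20 mm high, about 45 g. Origin at its centre (z 16 mm when flat on the bed, 36 mm when flat on another). They start as two layers of four, 2 x 2, at the tray's far end, sides nearly parallel to the tray's.
- part6: One of eight alike loose 3D-printed grey housings, pale on top with two dark openings: flat block 44 (x) x 64 (y) x 20 mm high, about 45 g. Origin at its centre (z 16 mm when flat on the bed, 36 mm when flat on another). They start as two layers of four, 2 x 2, at the tray's far end, sides nearly parallel to the tray's.
- part7: One of eight alike loose 3D-printed grey housings, pale on top with two dark openings: flat block 44 (x) x 64 (y) x 20 mm high, about 45 g. Origin at its centre (z 16 mm when flat on the bed, 36 mm when flat on another). They start as two layers of four, 2 x 2, at the tray's far end, sides nearly parallel to the tray's.
- part8: One of eight alike loose 3D-printed grey housings, pale on top with two dark openings: flat block 44 (x) x 64 (y) x 20 mm high, about 45 g. Origin at its centre (z 16 mm when flat on the bed, 36 mm when flat on another). They start as two layers of four, 2 x 2, at the tray's far end, sides nearly parallel to the tray's.
- bottle: Bystander: clear bottle 62 mm across, 190 mm tall, origin under its centre.
- jar: Bystander: amber jar 80 mm across, 100 mm tall, origin under its centre.
- scraper: Bystander: spatula lying on the table, about 280 mm long, 20 mm high, origin near its middle.
Mind the look-alikes: they are no part of the job. Leave any blue or red look-alike of the rest alone.

How it is judged:
By the outcome, as a careful person would: the job done as asked, in the order asked, and still so for the second after the job is handed in, with the robot touching nothing.
It also fails if it takes over 48 s, if anything falls off the work surface, if the arm or the gripper's body presses on something with over 40 N, if the wrist force passes 120 N, or if a joint passes its speed limit or range.

## Working session

There is one attempt and no reset: what is moved stays moved. The work goes in short steps, Python scripts to look and compute and a tool call to move; the robot and the scene stay as the last step left them, time stands still between calls to the robot, and variables do not carry over. Pictures are saved under pics/ and viewed, at most 10 in all, crops included, and the job is handed in when it is done.

Besides the shell and the picture viewer there is one more tool, called after "Emit:" as a command line: name --pt "numbers of a row" for each row, then --argument value for the rest. arm_command: Moves the arm, as the interface text tells. Its arguments: {"type":"object","properties":{"motion":{"type":"array"},"grip_force":{"type":"number"}},"required":["motion"]}

```bash
mkdir -p pics; ls; python3 - <<'E'
from rig import robot, imaging
import cv2,numpy as np
print(robot.sense())
a=[imaging.snapshot(n) for n in("top","side")]
for n,i in zip(("top","side"),a): cv2.imwrite(f"pics/{n}0.png",i)
for n in("top","side","wrist"): print(n,imaging.camera_info(n))
c=cv2.resize(a[0],(800,600),interpolation=cv2.INTER_CUBIC);cv2.imwrite("pics/top0b.png",c)
c=cv2.resize(a[1],(800,600),interpolation=cv2.INTER_CUBIC);cv2.imwrite("pics/side0b.png",c)
E
```

```text
pics
{'clock': 0.0, 'joint_positions': array([-1.29282969e+00,  1.16440026e-01,  1.44227789e+00, -5.04292835e-06,
        1.58398349e+00, -3.78393554e-02]), 'dq': array([-9.89261379e-05,  3.19556410e-04, -1.03258995e-03, -2.85405740e-04,
       -8.64703090e-04, -5.27487575e-04]), 'tau': array([ 1.94581691e-03, -7.21248579e+01, -6.22616243e+01,  7.80653791e-02,
        2.37851014e-02, -1.65328770e-04]), 'ee_pos': array([ 0.20954545, -0.64141095,  0.20062834]), 'tcp_rot': array([-3.14048451e+00, -3.69054022e-05,  3.15805904e-01]), 'wrist_force': array([-0.06607535,  0.31933199,  0.28479078]), 'ft_torque': array([ 0.04187201, -0.0015088 , -0.01399692]), 'grip_force': 0.0, 'grip_width': 0.09311994659271712}
top {'fov_y': 50.5008428313778, 'cx': 284.61957790470797, 'cy': 207.21060559155086, 'R': array([[ 2.95038748e-03, -9.99995586e-01, -3.52195253e-04],
       [-9.92851390e-01, -2.88728436e-03, -1.19322175e-01],
       [ 1.19320631e-01,  7.01724198e-04, -9.92855526e-01]]), 't': array([-0.01326543,  0.62017493,  1.28266123])}
side {'fov_y': 54.443700366972614, 'cx': 275.53602183236245, 'cy': 208.9295678218363, 'R': array([[-0.70011701, -0.71381266,  0.01754017],
       [-0.49270871,  0.46518419, -0.73541947],
       [ 0.51679232, -0.52352188, -0.67738508]]), 't': array([0.45208865, 0.39686817, 0.8839847 ])}
wrist {'fov_y': 59.2949121199298, 'cx': 280.24460750951874, 'cy': 209.95810474434066, 'R': array([[ 3.10219365e-01, -9.50664714e-01, -7.39064938e-04],
       [-9.10497524e-01, -2.97335486e-01,  2.87377570e-01],
       [-2.73419465e-01, -8.84771704e-02, -9.57817094e-01]]), 't': array([-0.67562611, -0.03343116,  0.39187174])}
```

View pics/top0b.png

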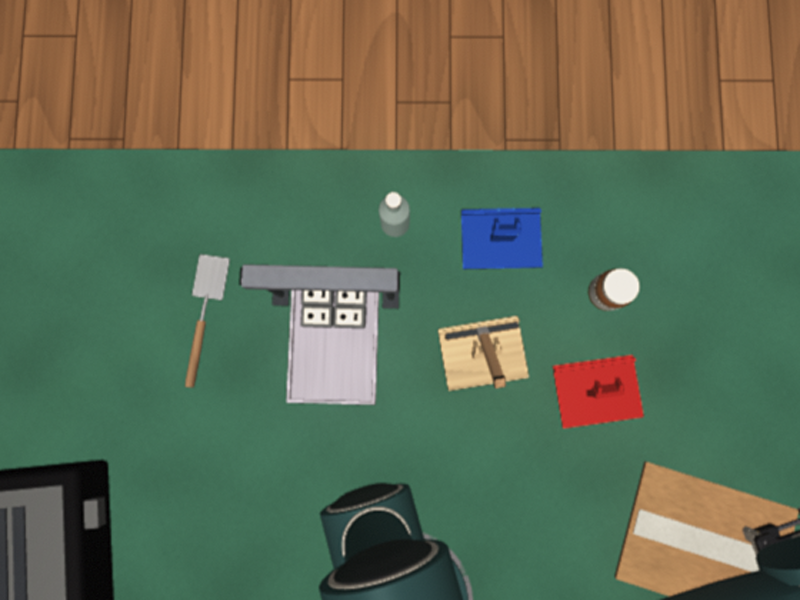

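View pics/side0b.png

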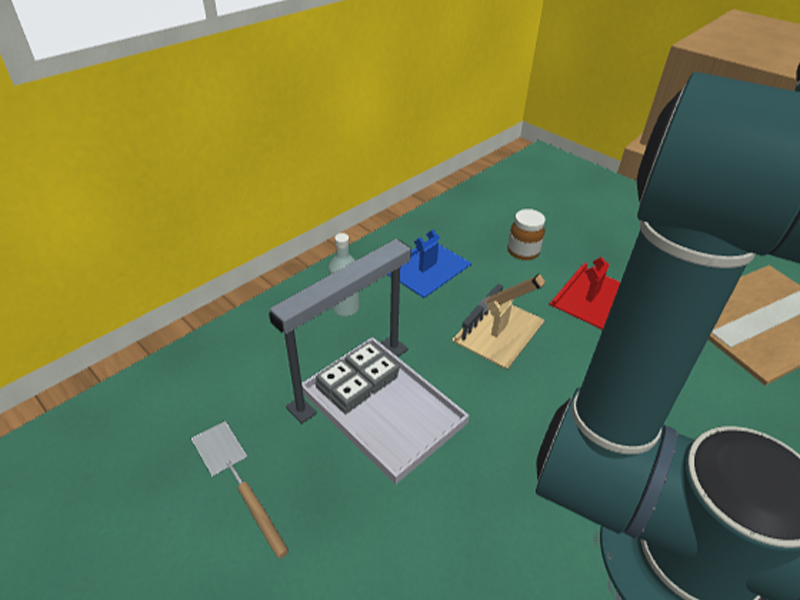

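```bash
python3 - <<'E'
import cv2,numpy as np
t=cv2.imread("pics/top0.png");s=cv2.imread("pics/side0.png")
def cell(im,x,y,w,h):
    k=400/w
    o=cv2.resize(im[y:y+h,x:x+w],(400,300),interpolation=cv2.INTER_CUBIC)
    for u in range(-(-x//10)*10,x+w,10):
        p=int((u-x+.5)*k); cv2.line(o,(p,0),(p,5 if u%50 else 14),(0,255,255),1)
        if u%20==0: cv2.putText(o,str(u),(p-8,22),0,.3,(0,255,255),1)
    for v in range(-(-y//10)*10,y+h,10):
        p=int((v-y+.5)*k); cv2.line(o,(0,p),(5 if v%50 else 14,p),(0,255,255),1)
        if v%20==0: cv2.putText(o,str(v),(8,p+3),0,.3,(0,255,255),1)
    return o
m=np.vstack([np.hstack([cell(t,165,184,136,102),cell(t,300,212,80,60)]),np.hstack([cell(s,190,235,144,108),cell(s,310,186,80,60)])])
m=np.vstack([np.hstack([cell(t,165,184,136,102),cell(t,300,217,80,60)]),np.hstack([cell(s,190,232,148,111),cell(s,308,188,88,66)])])
cv2.imwrite("pics/mos.png",m)
E
```

```text
(no output)
```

View pics/mos.png

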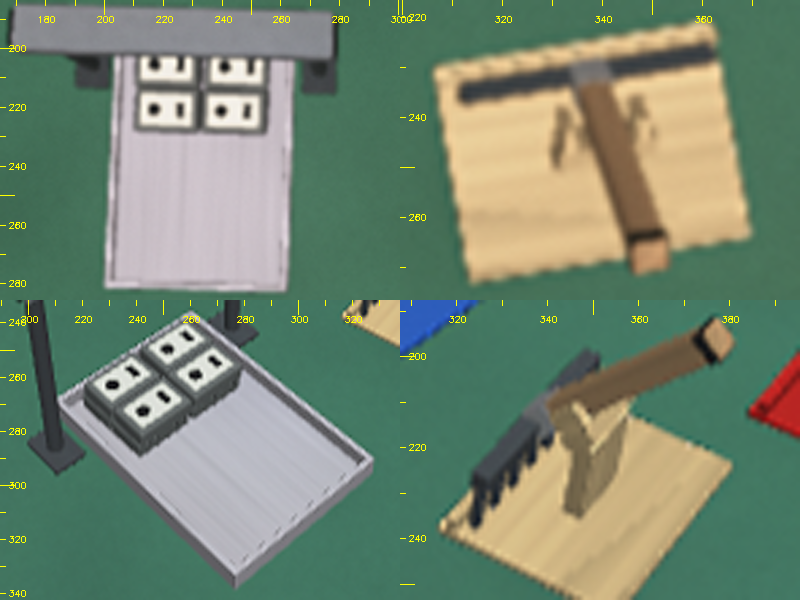

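```bash
cat > h.py <<'E'
import numpy as np
from rig import robot, imaging
from scipy.optimize import least_squares
def proj(n,X,info=None):
    c=info or imaging.camera_info(n);f=210/np.tan(np.radians(c['fov_y']/2))
    p=np.atleast_2d(X)@np.array(c['R']).T+c['t']
    return np.c_[c['cx']+f*p[:,0]/p[:,2],c['cy']+f*p[:,1]/p[:,2]]
def world(q,P):
    c,s=np.cos(q[2]),np.sin(q[2]);P=np.atleast_2d(P)
    return np.c_[q[0]+c*P[:,0]-s*P[:,1],q[1]+s*P[:,0]+c*P[:,1],P[:,2]+q[3]]
def ray(n,uv,z):
    c=imaging.camera_info(n);f=210/np.tan(np.radians(c['fov_y']/2));R=np.array(c['R'])
    d=R.T@[(uv[0]-c['cx'])/f,(uv[1]-c['cy'])/f,1];o=-R.T@c['t']
    return o+d*(z-o[2])/d[2]
def fit(obs,q0):
    def r(q): return np.concatenate([proj(n,world(q,P))[0]-uv for n,P,uv in obs])
    s=least_squares(r,q0,loss='soft_l1');return s.x,r(s.x).reshape(-1,2)
E
python3 - <<'E'
from h import *
np.set_printoptions(precision=4,suppress=True)
m=lambda *a:np.array(a)/1000
rake=[('top',m(-106,0,175.4),(349.5,267.1)),('side',m(-106,0,175.4),(377.5,195.9)),
('top',m(0,75,49),(312.1,235.1)),('top',m(0,-75,49),(362.9,227.1)),
('side',m(0,75,49),(324.4,226)),('side',m(0,-75,49),(350.8,200))]
rest=[('top',m(20,85,6),(306.5,230.5)),('top',m(20,-85,6),(362.7,222.1)),('top',m(-110,-85,6),(369.5,264.1)),('top',m(-110,85,6),(313.5,273.1)),
('side',m(20,85,6),(316.3,237)),('side',m(-110,-85,6),(380.3,223.8))]
for o in(rake,rest,rake+rest):
    q,e=fit(o,[.7,-.15,.15,0]);print(q);print(e.T)
    print('grip',world(q,m(-86.8,0,152.4)))
tray=[('top',m(-131,91,24),(200.2,281.4)),('top',m(-131,-91,24),(262.1,282.4)),('side',m(-131,-91,24),(327.1,290.7)),('side',m(-131,91,24),(276.4,334)),('side',m(131,91,24),(210.6,269.6)),
('top',m(75,135,260),(240*.7-.3,287*.7-.3)),('top',m(75,-135,260),(399*.7-.3,293*.7-.3)),('top',m(115,135,260),(243*.7-.3,265*.7-.3)),('top',m(115,-135,260),(397*.7-.3,268*.7-.3))]
q,e=fit(tray,[.7,.1,0,0]);print('tray',q);print(e.T)
c=imaging.camera_info('wrist');s=robot.sense();from scipy.spatial.transform import Rotation as Ro
R=np.array(c['R']);print('cam in tool',Ro.from_euler('xyz',s['tcp_rot']).as_matrix().T@(-R.T@c['t']-s['ee_pos']))
E
```

```text
[ 0.5502 -0.1664  0.1386  0.0007]
[[-0.0653  0.2145  0.1007  0.1516 -0.0612 -0.354 ]
 [ 0.5998 -0.5125 -0.927   0.1259  0.8039 -0.0219]]
grip [[ 0.4642 -0.1783  0.1531]]
[ 0.548  -0.1651  0.1577 -0.0006]
[[ 0.1093 -0.5955  0.2004  0.082  -0.3128  1.1526]
 [-0.3311 -0.5899  0.2327  0.0905  0.1289  0.0835]]
grip [[ 0.4623 -0.1787  0.1518]]
[ 0.549  -0.1655  0.1512  0.0001]
[[ 0.0928  0.5685 -0.1526 -0.2167  0.3023 -0.529   0.2801 -0.3402  0.183
  -0.0231 -0.5788  1.074 ]
 [ 0.954  -0.2834 -0.2131  0.1984  1.4167  0.2733 -0.8623 -0.7621  0.123
  -0.3864 -0.3989 -0.1098]]
grip [[ 0.4632 -0.1786  0.1525]]
tray [ 0.5309  0.1421 -0.0227 -0.0031]
[[ 0.0926  0.0212  1.1743  0.2068 -1.0671  0.8381 -1.2546 -0.3473  0.5889]
 [-0.1554  0.4536  0.317   0.3774 -0.3825  0.1684 -1.2564 -0.3986  0.2513]]
cam in tool [ 0.0803  0.001  -0.1838]
```

Rake candidates: only one rake exists, in the plywood rest (top view, 800-px scale, ~485,355). The empty look-alike rests are blue (502,238) and red (598,392). The crop confirms the plywood one holds the rake, with the handle end at top pixel (349,267). The heap sits under the lamp at the tray's far end. I'm moving to hover over the handle, turned half round so the wrist camera looks ahead.

Emit:
arm_command --pt "9.3 1 1.9 0.7 7.1" --pt "9.3 2 3.8 1.5 14.2" --pt "9.3 3.1 5.8 2.2 21.3" --pt "9.3 4.1 7.7 3 28.4" --pt "9.3 5.1 9.6 3.7 35.5" --pt "9.3 6.1 11.5 4.5 42.6" --pt "9.3 7.2 13.5 5.2 49.7" --pt "9.3 8.2 15.4 6 56.9"

```text
clock: 0.77
ee_pos: [0.292, -0.4865, 0.2613]
tcp_rot: [-3.141, -0.0, 1.314]
wrist_force: [0.9, -0.4, 1.1]
grip_width: 0.0932
grip_force: 0.0
```

Emit:
arm_command --pt "9.3 1 1.9 0 7.1" --pt "9.3 2 3.8 0 14.2" --pt "9.3 3.1 5.8 0 21.3" --pt "9.3 4.1 7.7 0 28.4" --pt "9.3 5.1 9.6 0 35.5" --pt "9.3 6.1 11.5 0 42.6" --pt "9.3 7.2 13.5 0 49.7" --pt "9.3 8.2 15.4 0 56.9"

```text
clock: 1.43
ee_pos: [0.3739, -0.3325, 0.2611]
tcp_rot: [3.142, -0.0, 2.307]
wrist_force: [0.5, 0.4, -0.1]
grip_width: 0.0929
grip_force: 0.0
```

Emit:
arm_command --pt "9.3 1 1.9 0 7.1" --pt "9.3 2 3.8 0 14.2" --pt "9.3 3.1 5.8 0 21.3" --pt "9.3 4.1 7.7 0 28.4" --pt "9.3 5.1 9.6 0 35.5" --pt "9.3 6.1 11.5 0 42.6" --pt "9.3 7.2 13.5 0 49.7" --pt "9.3 8.2 15.4 0 56.9"

```text
clock: 2.1
ee_pos: [0.4559, -0.1785, 0.2611]
tcp_rot: [3.141, -0.0, -2.984]
wrist_force: [1.2, -0.9, 0.3]
grip_width: 0.0932
grip_force: 0.0
```

```bash
python3 - <<'E'
from h import *
import cv2
s=robot.sense();c=imaging.camera_info('wrist');i=imaging.snapshot('wrist')
print(s['clock'],s['ee_pos'],s['tcp_rot'],s['joint_positions'])
np.savez('w1.npz',**{k:np.array(v) for k,v in c.items()});cv2.imwrite('pics/w1.png',cv2.resize(i,(800,600)))
m=lambda *a:np.array(a)/1000
q=[.549,-.1655,.1512,0]
print(proj('',world(q,[m(-106,0,175.4),m(0,75,49),m(0,-75,49),m(20,85,6),m(20,-85,6)]),c)/.7)
E
```

```text
2.1 [ 0.45594961 -0.17848073  0.26113282] [ 3.14139101e+00 -1.96959574e-04 -2.98396809e+00] [-4.25254646e-01 -3.01577281e-01  1.73512069e+00  6.05059362e-05
  1.70832467e+00 -2.15366723e+00]
[[400.16163992 276.24390222]
 [491.58322651 365.42026187]
 [307.30214311 364.37935847]
 [493.53286426 366.60724157]
 [305.273005   365.54452142]]
```

View pics/w1.png

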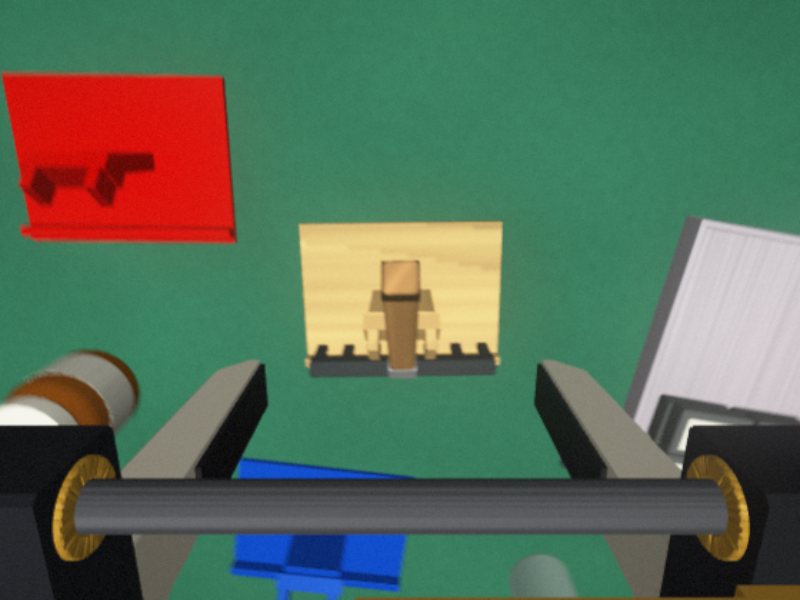

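The wrist view shows the handle end at (401,278) and the bar from (310,368) to (497,366), within 3 px of the prediction, so the pose is confirmed. I'll descend and grip.

Emit:
arm_command --pt "9.3 0 0 -3 0" --pt "9.3 0 0 -6 0" --pt "9.3 0 0 -8.5 0" --pt "9.3 0 0 -9.9 0" --pt "0 0 0 -9.9 0" --pt "0 0 0 -9.9 0" --pt "0 0 0 -9.9 0" --pt "0 0 0 -9.9 0" --grip_force 60

```text
clock: 2.82
ee_pos: [0.4562, -0.18, 0.1641]
tcp_rot: [-3.14, 0.002, -2.99]
wrist_force: [-0.6, -1.6, -0.4]
grip_width: 0.0713
grip_force: 0.0
```

Emit:
arm_command --pt "0 0 0 0 0" --pt "0 0 0 0 0" --pt "0 0 0 0 0" --pt "0 0 0 0 0"

```text
clock: 3.15
ee_pos: [0.4557, -0.1796, 0.1626]
tcp_rot: [-3.141, 0.0, -2.99]
wrist_force: [0.1, -0.6, 0.2]
grip_width: 0.0443
grip_force: 0.0
```

Emit:
arm_command --pt "0 0 0 0 0" --pt "0 0 0 0 0" --pt "0 0 0 0 0" --pt "0 0 0 0 0" --pt "0 0 0 0 0" --pt "0 0 0 0 0" --pt "0 0 0 0 0"

```text
clock: 3.73
ee_pos: [0.4557, -0.1796, 0.1625]
tcp_rot: [-3.141, 0.0, -2.99]
wrist_force: [0.7, 0.3, 1.9]
grip_width: 0.0011
grip_force: 0.8
```

Grip closed to 1 mm, so it missed or squeezed past. Looking.

```bash
python3 - <<'E'
from h import *
import cv2
i=imaging.snapshot('wrist');j=imaging.snapshot('side')
m=np.hstack([cv2.resize(i[100:400,130:430],(400,400)),cv2.resize(j[180:260,310:390],(400,400),interpolation=cv2.INTER_CUBIC)])
cv2.imwrite('pics/w2.png',m)
E
```

```text
(no output)
```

View pics/w2.png

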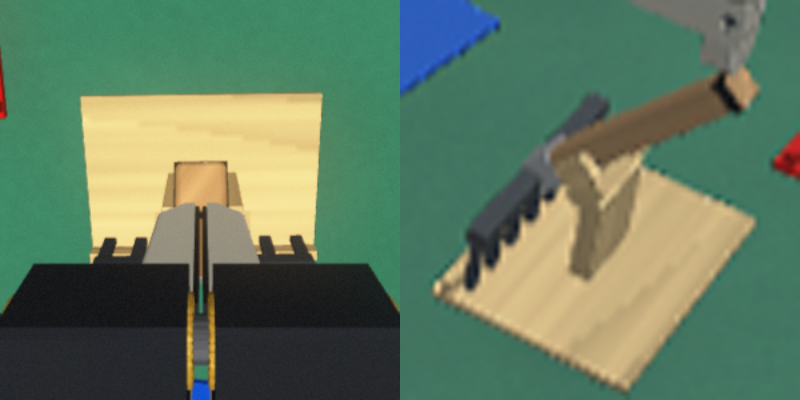

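```bash
python3 - <<'E'
from h import *
e=robot.sense()['ee_pos']
m=lambda *a:np.array(a)/1000
for dz in(-.019,0,.02,.04): print(dz,(proj('side',e+[0,0,dz])-[310,180])*5+[400,0])
q=[.549,-.1655,.1512,0]
for a in (165,147,120,80):print(a,(proj('side',world(q,m(-.643*a,0,49+.766*a)))-[310,180])*5+[400,0])
for n in('top','side'):
  c=imaging.camera_info(n);print(-np.array(c['R']).T@c['t'])
E
```

```text
-0.019 [[710.02397525 114.18907777]]
0 [[716.26599181  87.98814836]]
0.02 [[722.99578862  59.73975627]]
0.04 [[729.89498632  30.78030219]]
165 [[740.49925492  78.41654496]]
147 [[716.28027094  89.10024061]]
120 [[681.10891186 104.6153463 ]]
80 [[631.40618834 126.54065793]]
[ 0.46273273 -0.01237482  1.34749324]
[0.05521885 0.60087514 0.88273291]
```

```bash
python3 - <<'E'
from h import *
import cv2
s=robot.sense();e=s['ee_pos']
for dx in(-.0075,.0075):
  for dz in(-.019,0,.02,.04): print(dx,dz,(proj('wrist',e+[dx,0,dz])[0]-[130,100])/.75)
q=[.549,-.1655,.1512,0];m=lambda *a:np.array(a)/1000
for a in (165,147,120): print(a,(proj('wrist',world(q,m(-.643*a,0,49+.766*a)))-[130,100])/.75)
i=imaging.snapshot('side');cv2.imwrite('pics/w3.png',cv2.resize(i[150:270,290:450],(800,600),interpolation=cv2.INTER_CUBIC))
E
```

```text
-0.0075 -0.019 [205.18384348 171.92818722]
-0.0075 0 [205.61304233 187.8932148 ]
-0.0075 0.02 [206.15987707 208.23397699]
-0.0075 0.04 [206.83897298 233.49449451]
0.0075 -0.019 [200.02182855 203.31726251]
0.0075 0 [199.9745056  221.78686373]
0.0075 0.02 [199.91445738 245.2229924 ]
0.0075 0.04 [199.8402652  274.17934494]
165 [[202.73979695 189.97021374]]
147 [[202.55660972 203.96248996]]
120 [[202.33242769 221.08604733]]
```

View pics/w3.png

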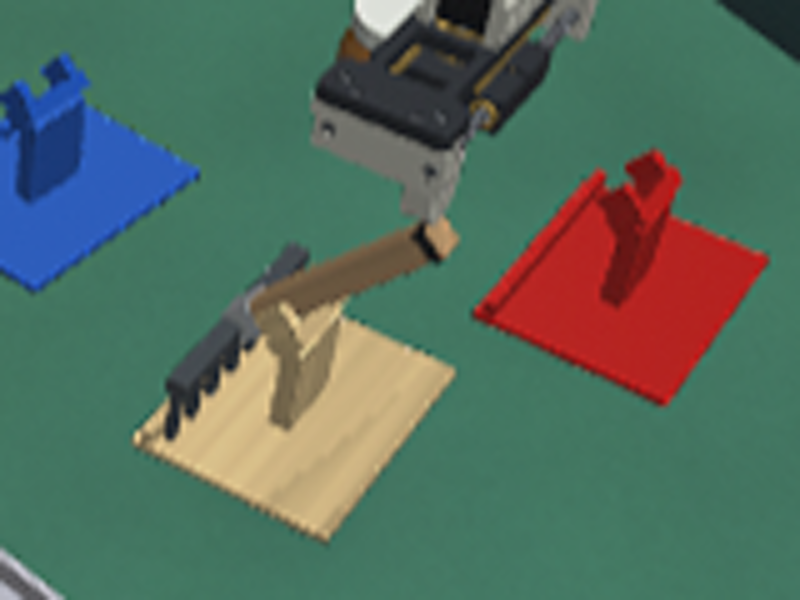

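The picture shows the fingertips (375,193 in original side pixels) closed just above the handle end. Both views put the real tips about 19 mm behind the reported TCP instead of 19 mm ahead. The rake hasn't moved. I'll reopen, go 3.8 cm lower and grip again.

Emit:
arm_command --pt "6 0 0 0 0" --pt "6 0 0 0 0" --pt "6 0 0 0 0" --pt "6 0 0 0 0" --pt "6 0 0 0 0" --pt "6 0 0 0 0" --pt "6 0 0 0 0" --pt "6 0 0 0 0"

```text
clock: 4.55
ee_pos: [0.4556, -0.1796, 0.1623]
tcp_rot: [3.142, -0.0, -2.99]
wrist_force: [0.1, -0.2, -0.9]
grip_width: 0.0492
grip_force: 0.0
```

Emit:
arm_command --pt "6 0 0 -1 0" --pt "6 0 0 -2 0" --pt "6 0 0 -3 0" --pt "6 0 0 -3.8 0" --pt "0 0 0 -3.8 0" --pt "0 0 0 -3.8 0" --pt "0 0 0 -3.8 0" --pt "0 0 0 -3.8 0"

```text
clock: 5.22
ee_pos: [0.4559, -0.1797, 0.1249]
tcp_rot: [-3.141, 0.001, -2.99]
wrist_force: [0.5, -1.1, 0.4]
grip_width: 0.0379
grip_force: 0.0
```

Emit:
arm_command --pt "0 0 0 0 0" --pt "0 0 0 0 0" --pt "0 0 0 0 0" --pt "0 0 0 0 0" --pt "0 0 0 0 0"

```text
clock: 5.63
ee_pos: [0.4557, -0.1796, 0.1245]
tcp_rot: [-3.142, 0.0, -2.99]
wrist_force: [-0.1, 0.8, 1.5]
grip_width: 0.0196
grip_force: 59.9
```

Emit:
arm_command --pt "0 0 0 0.5 0" --pt "0 0 0 1.5 0" --pt "0 0 0 3 0" --pt "0 0 0 5 0" --pt "0 0 0 7 0" --pt "0 0 0 9 0" --pt "0 0 0 10.5 0" --pt "0 0 0 11 0"

```text
clock: 6.3
ee_pos: [0.4561, -0.1799, 0.2373]
tcp_rot: [-3.14, 0.003, -2.99]
wrist_force: [0.2, -0.0, -2.6]
grip_width: 0.0195
grip_force: 59.9
```

Emit:
arm_command --pt "0 0 1 0 0" --pt "0 -0.1 3 0 -1" --pt "0 -0.2 6 0 -2" --pt "0 -0.3 9 0 -3" --pt "0 -0.4 12 0 -4" --pt "0 -0.5 15 0 -5" --pt "0 -0.6 18 0 -6" --pt "0 -0.7 21 0 -7"

```text
clock: 6.97
ee_pos: [0.4476, 0.0323, 0.233]
tcp_rot: [3.141, -0.002, -3.113]
wrist_force: [0.2, -0.6, -2.9]
grip_width: 0.0197
grip_force: 59.9
```

Emit:
arm_command --pt "0 -0.1 3 0 -1" --pt "0 -0.2 6 0 -2" --pt "0 -0.2 9 0 -3" --pt "0 -0.2 10.7 0 -3" --pt "0 -0.2 11.4 -1 -3" --pt "0 -0.2 11.4 -3 -3" --pt "0 -0.2 11.4 -4.1 -3" --pt "0 -0.2 11.4 -4.1 -3"

```text
clock: 7.63
ee_pos: [0.4452, 0.1439, 0.1895]
tcp_rot: [-3.14, -0.005, 3.119]
wrist_force: [-0.3, -0.4, -2.0]
grip_width: 0.0194
grip_force: 59.9
```

```bash
python3 - <<'E'
from h import *
import cv2,pickle
s=robot.sense();c=imaging.camera_info('wrist');i=imaging.snapshot('wrist');j=imaging.snapshot('side');k=imaging.snapshot('top')
print(s['clock'],s['ee_pos'],s['tcp_rot'],s['grip_width'])
pickle.dump((s,c),open('w4.pkl','wb'));[cv2.imwrite(f'pics/r4{n}.png',a) for n,a in zip('wst',(i,j,k))]
m=np.vstack([np.hstack([cv2.resize(i,(400,300)),cv2.resize(k[184:286,165:301],(400,300),interpolation=cv2.INTER_CUBIC)]),
np.hstack([cv2.resize(i[180:330,180:380],(400,300),interpolation=cv2.INTER_CUBIC),cv2.resize(j[232:343,190:338],(400,300),interpolation=cv2.INTER_CUBIC)])])
cv2.imwrite('pics/m4.png',m)
E
```

```text
7.6333 [0.44523773 0.14385524 0.18953639] [-3.14014315 -0.004784    3.11851955] 0.01941723059390067
```

View pics/m4.png

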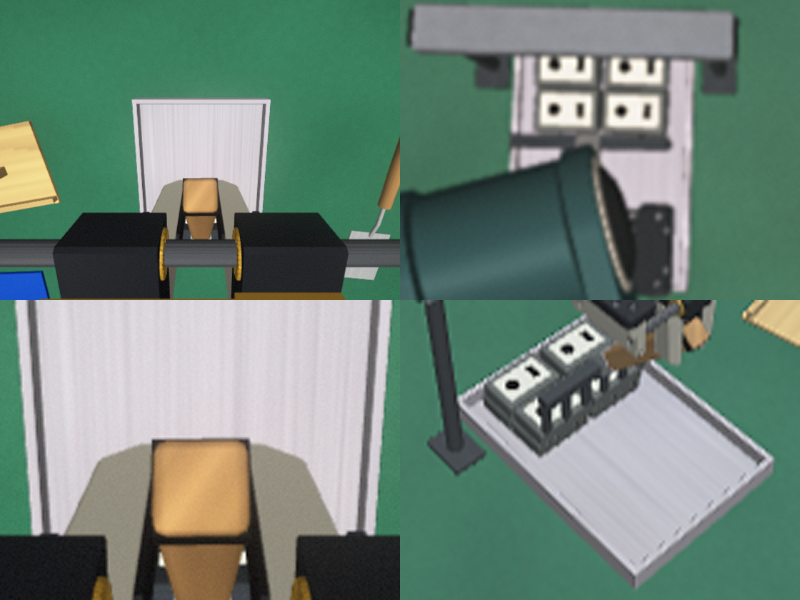

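```bash
python3 - <<'E'
from h import *
import pickle
np.set_printoptions(precision=4,suppress=True)
s,c=pickle.load(open('w4.pkl','rb'))
m=lambda *a:np.array(a)/1000
_p=proj
import h
h.proj=lambda n,X,info=None:_p(n,X,c if n=='wrist' else None)
tray=[('top',m(-131,91,24),(200.2,281.4)),('top',m(-131,-91,24),(262.1,282.4)),('side',m(-131,-91,24),(327.1,290.7)),('side',m(-131,91,24),(276.4,334)),('side',m(131,91,24),(210.6,269.6)),
('top',m(75,135,260),(240*.7-.3,287*.7-.3)),('top',m(75,-135,260),(399*.7-.3,293*.7-.3)),('top',m(115,135,260),(243*.7-.3,265*.7-.3)),('top',m(115,-135,260),(397*.7-.3,268*.7-.3)),
('wrist',m(-131,91,24),(378,140)),('wrist',m(-131,-91,24),(186,140))]
q,e=fit(tray,[.53,.14,0,0]);print('tray',q);print(e.T)
T=lambda p:(165+(p[0]-400)/2.941-.5,184+p[1]/2.941-.5)
S=lambda p:(190+(p[0]-400)/2.703-.5,232+(p[1]-300)/2.703-.5)
rk=[('top',m(0,75,43),T((511,140))),('top',m(0,-75,43),T((672,143))),('side',m(0,75,43),S((543,404))),('side',m(0,-75,43),S((634,348)))]
r,e=fit(rk,[.53,.14,0,.07]);print('rake',r);print(e.T)
ee=s['ee_pos'];d=r[:2]-ee[:2];print('off',d,ee[2]-r[3], 'exp',.0945)
R=np.array([[np.cos(q[2]),np.sin(q[2])],[-np.sin(q[2]),np.cos(q[2])]]);print('rake in tray',R@(r[:2]-q[:2]),R@(ee[:2]-q[:2]))
E
```

```text
tray [ 0.5322  0.1422 -0.0225 -0.0043]
[[ 0.1373  0.0024  0.7179 -0.2095 -1.3585  0.9167 -1.3096 -0.2728  0.531
   0.0198 -0.2086]
 [-0.5956  0.0013  0.3375  0.3445 -0.3201 -0.2542 -1.7004 -0.8    -0.1712
  -0.5305 -0.3921]]
rake [ 0.5442  0.1434 -0.013   0.0485]
[[ 0.8891 -0.7369 -1.4624  8.8726]
 [-0.0253 -0.1981  6.0309 -4.4522]]
off [ 0.0989 -0.0005] 0.14105361065203953 exp 0.0945
rake in tray [0.0119 0.0014] [-0.087  -0.0003]
```

Emit:
arm_command --pt "0 1 0 0 0" --pt "0 3 -0.1 0 0" --pt "0 5 -0.1 0 0" --pt "0 7 -0.2 0 0" --pt "0 9 -0.2 0 0" --pt "0 10.7 -0.2 0 0" --pt "0 11.5 -0.3 0 0" --pt "0 11.5 -0.3 0 0"

```text
clock: 8.45
ee_pos: [0.5631, 0.1408, 0.1932]
tcp_rot: [-3.141, -0.0, 3.118]
wrist_force: [-0.6, 0.3, -2.4]
grip_width: 0.0196
grip_force: 59.9
```

```bash
python3 - <<'E'
from h import *
import cv2
np.set_printoptions(precision=4,suppress=True)
m=lambda *a:np.array(a)/1000
q=np.array([.5322,.1422,-.0225,0]);
def tipq(e): 
    w=world([e[0],e[1],q[2],e[2]],m(94.5,0,-118.5))[0];return [w[0],w[1],q[2],w[2]]
S=lambda uv:(np.array(uv)-[190,232]+.5)*2.703+[400,300]
e4=[.44524,.14386,.18954]
P=[m(0,75,0),m(0,75,50),m(0,-75,50)]
print('prev pred in mosaic',S(proj('side',world(tipq(e4),P))))
s=robot.sense();e=s['ee_pos'];t=tipq(e);R=np.array([[np.cos(q[2]),np.sin(q[2])],[-np.sin(q[2]),np.cos(q[2])]])
print(e,s['tcp_rot'],'tips in tray',R@(np.array(t[:2])-q[:2]),t[3])
j=imaging.snapshot('side');k=imaging.snapshot('top')
cv2.imwrite('pics/r5s.png',j)
a=cv2.resize(j[205:325,185:345],(800,600),interpolation=cv2.INTER_CUBIC)
def dot(X,col):
    for p in proj('side',X): cv2.circle(a,tuple(int(v) for v in (p-[185,205]+.5)*5),3,col,-1)
dot(world(t,P+[m(0,-75,0)]),(0,0,255))
for x in(23,67,74,118):
  for y in(68,-68): dot(world(q,m(x,y,46)),(0,255,0))
for x in(-131,131):
  for y in(91,-91): dot(world(q,m(x,y,24)),(255,0,0))
cv2.imwrite('pics/m5.png',a)
E
```

```text
prev pred in mosaic [[544.0272 435.7264]
 [541.9301 400.7056]
 [664.1034 316.9277]]
[0.5631 0.1408 0.1932] [-3.1414 -0.0002  3.1176] tips in tray [ 0.1254 -0.0007] 0.07468462587107333
```

View pics/m5.png

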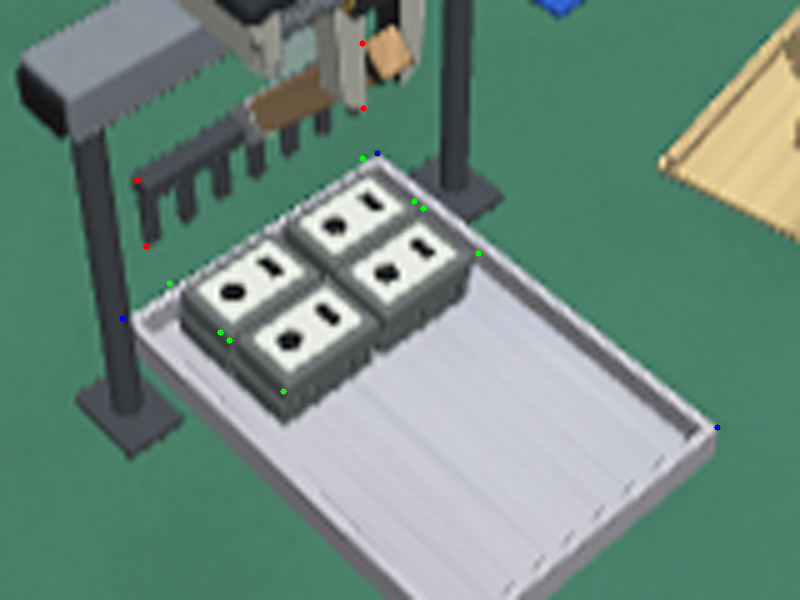

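The view shows the teeth behind the heap (left tooth tip at 146,246) and the prediction dots on the teeth. The rear edge of the heap runs about (180,290) to (362,172). I'll lower behind the upper layer, then pull it about 2.5 cm, slowly.

Emit:
arm_command --pt "0 0 0 -1 0" --pt "0 -0.1 0 -2.2 0" --pt "0 -0.1 0 -3.4 0" --pt "0 -0.1 0 -4.2 0" --pt "0 -0.1 0 -4.2 0" --pt "0 -0.1 0 -4.2 0"

```text
clock: 9.05
ee_pos: [0.5602, 0.1414, 0.1507]
tcp_rot: [-3.141, -0.001, 3.119]
wrist_force: [-0.5, 0.1, -2.7]
grip_width: 0.0194
grip_force: 59.9
```

Emit:
arm_command --pt "0 -0.4 0 0 0" --pt "0 -0.8 0 0 0" --pt "0 -1.2 0 0 0" --pt "0 -1.6 0 0 0" --pt "0 -2.0 0 0 0" --pt "0 -2.4 0 0 0" --pt "0 -2.7 0 0 0" --pt "0 -2.7 0 0 0"

```text
clock: 9.72
ee_pos: [0.5331, 0.1414, 0.1516]
tcp_rot: [3.142, 0.0, 3.119]
wrist_force: [0.3, -0.0, -2.2]
grip_width: 0.0196
grip_force: 59.9
```

```bash
cat > det.py <<'E'
from h import *
import cv2,sys
q=np.array([.5322,.1422,-.0225,0]);R2=np.array([[np.cos(q[2]),np.sin(q[2])],[-np.sin(q[2]),np.cos(q[2])]])
def tr(p): return R2@(np.array(p)[:2]-q[:2])*1000
def det(j,n='side'):
    b=j.astype(int);m=((b.min(2)>205)|((b.min(2)>165)&(b[:,:,1]>b[:,:,0]-2)&(b[:,:,2]>b[:,:,0]-2)))&((b.max(2)-b.min(2))<40)
    M=np.zeros(m.shape,np.uint8)
    poly=proj(n,world(q,[[x,y,z] for x in(-.135,.135) for y in(-.095,.095) for z in(0,.06)]))
    cv2.fillConvexPoly(M,cv2.convexHull(poly.astype(np.int32)),1)
    m=(m&(M>0)).astype(np.uint8);k,l,st,ce=cv2.connectedComponentsWithStats(m,connectivity=4)
    for i in range(1,k):
        if st[i,4]>30:
            c=np.argwhere(l==i)[:,::-1].astype(np.float32);(u,v),wh,a=cv2.minAreaRect(c)
            box=cv2.boxPoints(((u,v),wh,a))
            print(st[i,4],np.round([u,v]),'z46',np.round(tr(ray(n,(u,v),.046))),'z26',np.round(tr(ray(n,(u,v),.026))))
if __name__=='__main__':
    s=robot.sense();e=s['ee_pos'];t=tr(e)+[94.5,0];print('tips',np.round(t,1),round((e[2]-.1185)*1000,1),'clk',s['clock'])
    j=imaging.snapshot('side');cv2.imwrite(sys.argv[1],j);det(j)
E
python3 - <<'E'
from det import *
j=cv2.imread('pics/r5s.png');print(j[264,226],j[285,285],j[258,240],j[250,262],j[310,300]);det(j)
E
python3 det.py pics/r6.png
```

```text
[208 218 212] [213 202 201] [53 53 51] [118 118 111] [211 203 202]
132 [255. 248.] z46 [ 89. -35.] z26 [103. -46.]
139 [265. 257.] z46 [ 45. -33.] z26 [ 58. -45.]
143 [235. 261.] z46 [91. 35.] z26 [104.  25.]
150 [246. 270.] z46 [45. 34.] z26 [58. 24.]
tips [95.5 -0.8] 33.1 clk 9.7167
129 [259. 251.] z46 [ 72. -37.] z26 [ 85. -48.]
141 [270. 261.] z46 [ 28. -34.] z26 [ 40. -46.]
141 [239. 265.] z46 [71. 35.] z26 [85. 25.]
155 [251. 274.] z46 [28. 33.] z26 [40. 23.]
```

Emit:
arm_command --pt "0 -0.3 0 0 0" --pt "0 -0.6 0 0 0" --pt "0 -0.8 0 0 0" --pt "0 -0.8 0 0 0"

```text
clock: 10.1
ee_pos: [0.5252, 0.1414, 0.1513]
tcp_rot: [-3.142, -0.0, 3.119]
wrist_force: [-0.0, -0.7, -2.8]
grip_width: 0.0197
grip_force: 59.9
```

```bash
python3 det.py pics/r7.png
```

```text
tips [87.6 -1. ] 32.8 clk 10.1
128 [261. 253.] z46 [ 64. -36.] z26 [ 77. -48.]
166 [274. 266.] z46 [  6. -30.] z26 [ 18. -41.]
144 [241. 266.] z46 [63. 34.] z26 [76. 24.]
167 [256. 281.] z46 [ 1. 37.] z26 [12. 27.]
```

The front upper pair has tipped over the edge and slid ahead of the rear pair. I'll set the teeth into the gap behind it.

Emit:
arm_command --pt "0 0 0 1.5 0" --pt "0 0 0 4.2 0" --pt "0 -1.5 0 4.2 0" --pt "0 -4 0.1 4.2 0" --pt "0 -5 0.1 4.2 0" --pt "0 -5 0.1 4.2 0" --pt "0 -5 0.1 2.5 0" --pt "0 -5 0.1 1 0"

```text
clock: 10.82
ee_pos: [0.4762, 0.1425, 0.1617]
tcp_rot: [3.141, 0.001, 3.119]
wrist_force: [-27.1, 2.1, 45.9]
grip_width: 0.0196
grip_force: 60.0
```

```bash
python3 det.py pics/r8.png
```

```text
tips [38.5 -0.9] 43.2 clk 10.8167
55 [251. 250.] z46 [ 91. -21.] z26 [105. -32.]
62 [232. 263.] z46 [89. 45.] z26 [103.  35.]
153 [275. 267.] z46 [  1. -28.] z26 [ 13. -40.]
170 [256. 281.] z46 [ 2. 38.] z26 [14. 28.]
```

Emit:
arm_command --pt "0 0 0 1.2 0" --pt "0 0 0 2 0" --pt "0 0 0 2 0"

```text
clock: 11.12
ee_pos: [0.4768, 0.1425, 0.1838]
tcp_rot: [3.141, 0.003, 3.118]
wrist_force: [0.5, 0.1, -2.1]
grip_width: 0.0195
grip_force: 60.0
```

```bash
python3 det.py pics/r9.png; python3 - <<'E'
import cv2,numpy as np
f=lambda n:cv2.resize(cv2.imread(n)[215:305,200:320],(400,300),interpolation=cv2.INTER_CUBIC)
cv2.imwrite('pics/m9.png',np.vstack([np.hstack([f('pics/r7.png'),f('pics/r8.png')]),np.hstack([f('pics/r9.png'),f('pics/r6.png')])]))
E
```

```text
tips [39.1 -0.9] 65.3 clk 11.1167
45 [263. 254.] z46 [ 58. -38.] z26 [ 71. -49.]
153 [275. 267.] z46 [  1. -28.] z26 [ 13. -40.]
33 [229. 265.] z46 [90. 55.] z26 [104.  46.]
58 [243. 267.] z46 [60. 33.] z26 [73. 23.]
170 [256. 281.] z46 [ 2. 38.] z26 [14. 28.]
```

View pics/m9.png

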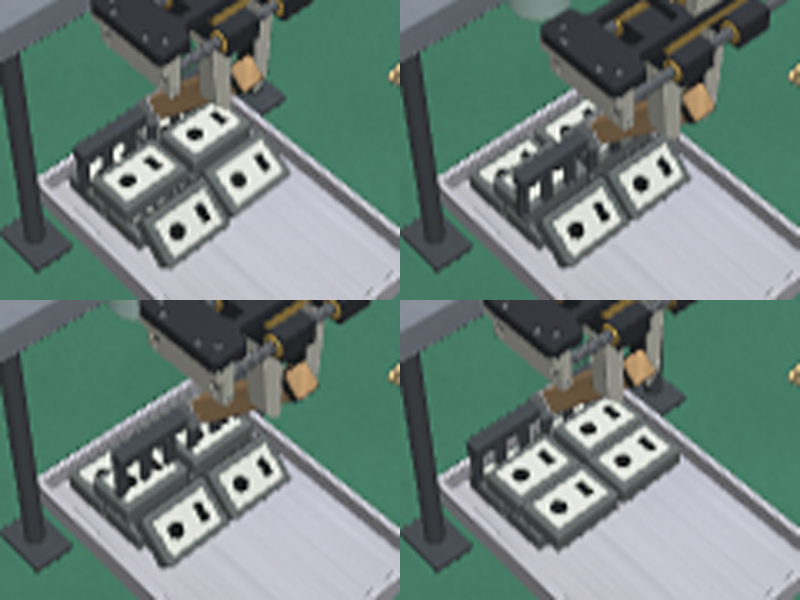

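```bash
python3 - <<'E'
from det import *
np.set_printoptions(precision=1,suppress=True)
m=lambda *a:np.array(a)/1000
# estimate from crops: r9, r7, r6 left bar end / left tooth bottom (crop px), ee
e9=robot.sense()['ee_pos']
for nm,e,(ox,oy) in (('r9',e9,(0,300)),('r8',[.4762,.1425,.1617],(400,0)),('r7',[.5252,.1414,.1513],(0,0)),('r6',[.5331,.1414,.1516],(400,300))):
    w=world([e[0],e[1],q[2],e[2]],m(94.5,0,-118.5))[0]
    p=proj('side',world([w[0],w[1],q[2],w[2]],[m(0,75,0),m(0,75,50),m(0,-75,50)]))
    print(nm,((p-[200,215]+.5)*3.333+[ox,oy]))
g=cv2.imread('pics/r9.png').max(2)[250:282,226:262];print('\n'.join(''.join('#' if v<75 else '+' if v<120 else '.' for v in r) for r in g))
E
```

```text
r9 [[118.6 504.2]
 [115.2 461.2]
 [264.7 361.4]]
r8 [[520.2 221.7]
 [516.9 180. ]
 [664.4  80.1]]
r7 [[ 81.5 192.7]
 [ 77.  151.4]
 [222.9  56.4]]
r6 [[475.1 486.7]
 [470.5 445.4]
 [616.2 351.2]]
...........+......+..+++++++++++++++
.........+........++++++++++##++++++
...............+..+++++++++###++++..
...............++++++++++####+#++#..
..............++++++++++####+.####+.
...........+.+++++++++####+...#####.
.........+.++++++++++#####+...####+.
+........++++++++++########...###+..
......+.++++++++++#########+..##+...
.....+++++++++++####.++####+++#+....
...+.+.++++++++####+...#####++++...+
...++..+#++++######+...######+++..++
+.+....+##++########...#######++++++
++......######.+#####..##+++###+++++
........#####+..######..+...+###++++
........####....###+##+......+##++++
...+#++.+###....###........+++##+++#
...#++..+###+...###......+++++#++###
...++...+#####+.##+.....++++++#++++#
..+++...+######.......++++++++##++++
+.#+++...#####+......+++++++##++++++
+.##+++.+####.......+++++++##++++..+
++###++++###......++++++++##++++....
#++###+++##+.....+++++++##++++......
##++###++++....++++++++##++++.......
###++###+++...+++++++##+++++........
.+##+####+++++++++++##++++......+#+.
..+#+#+###++.++++++#+++++.......+##.
...++#++###+++++++#++++..........##+
....++#+++##+++++#++++...........+##
.....+##+++#+++++++++.............##
......+##++++++##+++................
```

```bash
cat > slip.py <<'E'
from det import *
def slip(e,bar,tooth,end,off):
    # unknown dx,dz,pitch of rake in tool (rake frame about rake_origin offset)
    P=np.array([[0,75,50],[0,75,0],[-106,0,169.4]])/1000
    obs=np.array([bar,tooth,end],float);obs=(obs-off)/3.333+[200,215]-.5
    w0=np.array([94.5,0,-118.5])/1000; g=np.array([-94.5,0,155.6])/1000
    def r(v):
        c,s=np.cos(v[2]),np.sin(v[2]);D=P-g
        D=np.c_[c*D[:,0]+s*D[:,2],D[:,1],-s*D[:,0]+c*D[:,2]]+g+w0+[v[0],0,v[1]]
        return (proj('side',world([e[0],e[1],q[2],e[2]],D))-obs).ravel()
    s=least_squares(r,[0,0,0]);print('dx,dz mm, pitch deg',np.round(s.x*[1000,1000,57.3],1),'res',np.round(s.fun,1))
slip([.5252,.1414,.1513],(78,150),(83,190),(247,73),(0,0))
slip([.5331,.1414,.1516],(472,445),(476,484),(640,367),(400,300))
slip([.4762,.1425,.1617],(517,165),(524,212),(697,103),(400,0))
slip([.4768,.1425,.1838],(115,442),(122,490),(300,382),(0,300))
E
python3 slip.py
```

```text
dx,dz mm, pitch deg [-2.4  0.1 -1. ] res [-0.2  0.1 -0.5  0.4  0.5 -0.3]
dx,dz mm, pitch deg [-3.  -0.1 -1.1] res [-0.3 -0.1 -0.3  0.4  0.4 -0.2]
dx,dz mm, pitch deg [-4.6  4.7 -2.8] res [-0.3  1.9 -2.1 -0.1  1.6 -1.3]
dx,dz mm, pitch deg [-7.   5.2 -4.1] res [-0.4  2.1 -2.4 -0.1  1.8 -1.4]
```

```bash
python3 - <<'E'
from det import *
def atY(uv,y):
    a=ray('side',uv,0.);b=ray('side',uv,.1);ya,yb=tr(a)[1],tr(b)[1];k=(y-ya)/(yb-ya);X=a+(b-a)*k
    return np.round([*tr(X),X[2]*1000],1)
C=lambda p,o:((p[0]-o[0])/3.333+199.5,(p[1]-o[1])/3.333+214.5)
for nm,o,bar,t in(('r7',(0,0),(78,150),(83,190)),('r8',(400,0),(517,165),(524,212)),('r9',(0,300),(115,442),(122,490))):
    print(nm,'bar',atY(C(bar,o),74),'tooth',atY(C(t,o),74))
E
python3 - <<'E'
import cv2
g=cv2.imread('pics/r8.png').max(2)[258:286,226:266];print('\n'.join(''.join('#' if v<75 else '+' if v<120 else '-' if v<170 else '.' for v in r) for r in g))
E
```

```text
r7 bar [86.  74.  85.6] tooth [85.  74.  38.4]
r8 bar [ 37.   74.  111.7] tooth [32.7 74.  60.6]
r9 bar [ 37.2  74.  137. ] tooth [33.1 74.  86.4]
-...--+++-....-+#++++++++++###++++-.+###
..---+++-......+++++++++++#####+++..+###
.--+++-....+...+++++++++#####+###+--+###
---++-....+##-+++++++++##########+-+++++
+-+-......-+++++++++++###########+++++++
++-.......-+++++++++#######+#####++++++#
-........-+++++++++########-+####++++##+
.....-.-+++++++++#####+####--+###+++##++
...+#++-++++++++###+...####-++##+++#++++
..-#++--#+++++#####+...####+++#++###+++-
..-++...##+++######+...####+++#++++##++-
-.+++-..#######-###+.--##+#+++##++++#+++
+-#+++-.-#####+.####-+++#+++##++++++##++
+-##+++-+###+...####+++++++##++++-.++#++
++###++++###+...####++++++##++++-..-+##+
#++###+++###+...####++++##++++--....++##
##++###++###+.-+####+++##++++-......-++#
###++#######+-+++##+++#+++++-....-...-+#
-+##+########++++++++#++++-.....+#+...++
..+#+#+######++++++#+++++-......+##...-+
...++#++#####+++++#++++-.........##+...+
...-++#++##+#++++#++++-..........+##+..-
.....+##++#++++++++++-............##+...
......+##++#+++##+++......--......--....
.......+###++++##+++.....+##+..........-
........-###+++##+++-...+####.........-+
.........-###+++##+++...+####.......-++-
-.........-###+++##++-...####......-++-.
```

```bash
cat > tilt.py <<'E'
from det import *
def labels(j,minA=110):
    b=j.astype(int);m=((b.min(2)>205)|((b.min(2)>165)&(b[:,:,1]>b[:,:,0]-2)&(b[:,:,2]>b[:,:,0]-2)))&((b.max(2)-b.min(2))<40)
    M=np.zeros(m.shape,np.uint8);poly=proj('side',world(q,[[x,y,z] for x in(-.135,.135) for y in(-.095,.095) for z in(0,.06)]))
    cv2.fillConvexPoly(M,cv2.convexHull(poly.astype(np.int32)),1);m=(m&(M>0)).astype(np.uint8)
    k,l,st,ce=cv2.connectedComponentsWithStats(m,connectivity=4);out=[]
    for i in range(1,k):
        if st[i,4]>minA:
            c=cv2.convexHull(np.argwhere(l==i)[:,::-1].astype(np.float32))
            F=lambda p:0
            a,t=cv2.minEnclosingTriangle(c)
            P=cv2.approxPolyN(c,4,ensure_convex=True).reshape(-1,2)
            P=P[np.argsort(np.arctan2(*(P-P.mean(0)).T[::-1]))];P=np.roll(P,-np.argmin(P[:,0]),0)
            out.append((st[i,4],P))
    return out
if __name__=='__main__':
    np.set_printoptions(precision=1,suppress=True)
    for a,P in labels(cv2.imread('pics/r6.png')): print(a,[tuple(np.round(tr(ray('side',p,.046)),0)) for p in P])
    # order: left(+y,far?),top,right,bottom -> template from flat fit
    L=np.array([[16,25],[16,-25],[-16,-25],[-16,25]])
    for fn in('pics/r6.png','pics/r9.png'):
      for a,P in labels(cv2.imread(fn)):
        def r(v):
            th=v[3];c,s=np.cos(th),np.sin(th);cy,sy=np.cos(v[4]),np.sin(v[4])
            X=np.array([[v[0]+x*c,0,v[2]+x*s] for x,y in L*K])
            xy=[[ (x*c)*cy-y*sy+v[0], (x*c)*sy+y*cy+v[1], v[2]+x*s] for x,y in L*K]
            return np.r_[(proj('side',world(q,np.array(xy)/1000))-P).ravel(),(v[4])*20,[(v[2]-46)*3,v[3]*30] if fn[-5]=='6' else []]
        best=None
        for K in(1.0,):
          s=least_squares(r,[10,0,40,.4,0],loss='soft_l1')
          print(fn,a,'x,y,z',s.x[:3],'tilt',np.degrees(s.x[3:]),'cost',round(s.cost,2))
E
python3 tilt.py
```

```text
129 [(np.float64(87.0), np.float64(-13.0)), (np.float64(87.0), np.float64(-57.0)), (np.float64(57.0), np.float64(-64.0)), (np.float64(56.0), np.float64(-11.0))]
141 [(np.float64(43.0), np.float64(-9.0)), (np.float64(44.0), np.float64(-61.0)), (np.float64(13.0), np.float64(-58.0)), (np.float64(12.0), np.float64(-10.0))]
141 [(np.float64(86.0), np.float64(60.0)), (np.float64(87.0), np.float64(8.0)), (np.float64(56.0), np.float64(10.0)), (np.float64(56.0), np.float64(58.0))]
155 [(np.float64(43.0), np.float64(57.0)), (np.float64(42.0), np.float64(7.0)), (np.float64(13.0), np.float64(9.0)), (np.float64(12.0), np.float64(58.0))]
pics/r6.png 129 x,y,z [ 72.1 -36.4  46. ] tilt [-0.3  0.6] cost 1.41
pics/r6.png 141 x,y,z [ 28.  -34.6  46. ] tilt [-0.  -0.2] cost 0.4
pics/r6.png 141 x,y,z [71.5 34.  46. ] tilt [-0.1  0.2] cost 0.31
pics/r6.png 155 x,y,z [27.5 32.5 46. ] tilt [-0.1 -0.6] cost 0.35
pics/r9.png 153 x,y,z [ 22.1 -48.5  10.9] tilt [40.8 -0.5] cost 0.19
pics/r9.png 170 x,y,z [21.4 21.4 12.7] tilt [42.  -0.1] cost 0.12
```

Emit:
arm_command --pt "0 0 0 -1.2 0" --pt "0 0 0 -2.2 0" --pt "0 0 0 -2.6 0" --pt "0 0 0 -2.6 0"

```text
clock: 11.5
ee_pos: [0.4751, 0.1425, 0.1558]
tcp_rot: [3.141, -0.001, 3.119]
wrist_force: [-12.0, -1.0, 19.5]
grip_width: 0.0196
grip_force: 60.0
```

```bash
python3 det.py pics/r10.png;python3 - <<'E'
import cv2
g=cv2.imread('pics/r10.png').max(2)[252:292,222:272];print('\n'.join(f'{252+k} '+''.join('#' if v<75 else '+' if v<120 else '-' if v<170 else '.' for v in r) for k,r in enumerate(g)))
E
```

```text
tips [37.4 -1. ] 37.3 clk 11.5
48 [250. 251.] z46 [ 90. -17.] z26 [104. -29.]
62 [232. 263.] z46 [89. 45.] z26 [103.  35.]
153 [275. 267.] z46 [  1. -28.] z26 [ 13. -40.]
170 [256. 281.] z46 [ 2. 38.] z26 [14. 28.]
252 -----------+-...---+-+-.......--+++-+++++++-+---++
253 ----------+-...----++-....+##+-+++++-++++++-+---++
254 --------+-....----+++-....#++--+++++-++++++++-+--+
255 -------+-...---+--++++-...++++-++++++-+++++++-+--+
256 -------....--++++-+#++++..+++++++++++-++++++++++++
257 ----+-..----+++-.-++##++-.++++++++#++-++++++++++++
258 --+--...--+++-....-+#++-+++++++++##+++--++++++++++
259 -+-...---+++-......-++--+++++++####+++--+###++++#+
260 --...--+++-....+...+---+++++++######+#+-+###+++##+
261 ..-----++-....+##-+--+++++++#####+####-+++#++###++
262 ..--+-+-......-++--++++++++###########++++++##++++
263 ----++-.......-+--+++++++######+######+++++#+++++-
264 -+-+-........---++++++++#######++#####++++#++++-..
265 -+-.....--.-++-++++++++###--###+-+#+#+++#+++++-...
266 ++.....+#++--++++++++###+-.-###+++#+#++#++++-.....
267 ++....-#++-.-+++++++####-..-###+++#++###+++-......
268 +
[... 614 characters left out ...]
#+++#+##++##++++-..........+##+..-++#+++
280 .........+##++#+#++#+++++-............##+...-+#+--
281 -.........+###+#+++##+++......--......--....-++...
282 +-.........+###++++##+++.....+##+..........-++-...
283 ++-.........-###+++##+++-...+####.........++-.....
284 +++-.........-###+++##+++...+####.......-++-......
285 ++++-.........-###++###++-...####......-++-.......
286 -++++-.........-###++##+++-..--+......-+-.........
287 -+++++-.........-+#++###+++.........-+++..........
288 --+++++--.........+##+##+++-.......-++-...........
289 ---++++++..........++.+##+++.....--+-.............
290 -----+++++-........-...+##++-...-+++..............
291 -----++++++-............##+++-.-++-...............
```

```bash
python3 - <<'E'
from det import *
a=cv2.imread('pics/r10.png')[235:310,215:315];t=imaging.snapshot('top')[195:240,195:275]
A=cv2.resize(a,(800,600),interpolation=cv2.INTER_CUBIC)
T=cv2.resize(t,(320,180),interpolation=cv2.INTER_CUBIC);A[420:,480:]=T
cv2.imwrite('pics/m10.png',A)
E
```

```text
(no output)
```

View pics/m10.png

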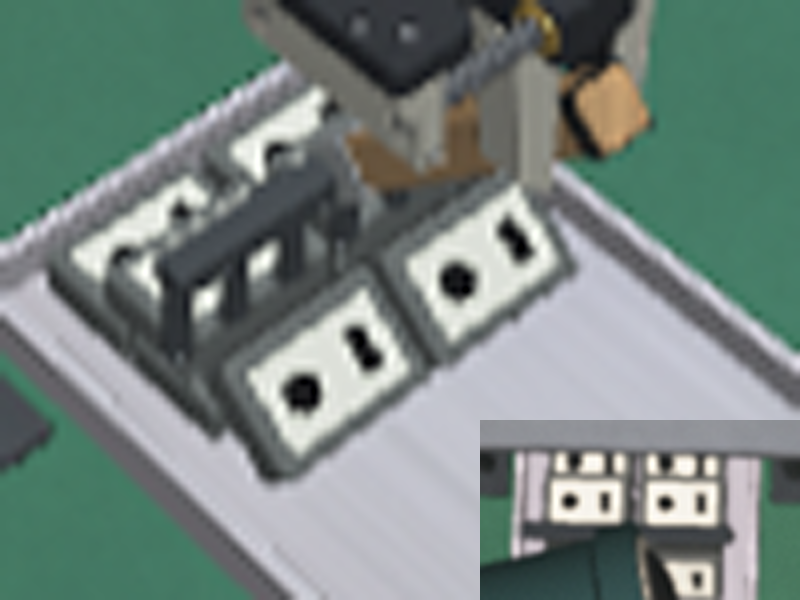

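The view shows the teeth resting on the front edge of the rear upper pair (tip line 175,355 to 290,285). The tilted pair's rear edge is about 35 px nearer. I'll lift slightly, move 7 mm nearer and lower into the gap.

Emit:
arm_command --pt "0 0 0 1 0" --pt "0 -0.3 0 1.2 0" --pt "0 -0.7 0 1.2 0" --pt "0 -0.7 0 0.8 0" --pt "0 -0.7 0 0.3 0" --pt "0 -0.7 0 0 0" --pt "0 -0.7 0 -0.2 0"

```text
clock: 12.18
ee_pos: [0.4685, 0.1423, 0.1523]
tcp_rot: [-3.141, -0.001, 3.119]
wrist_force: [1.1, 0.1, -1.6]
grip_width: 0.0196
grip_force: 60.0
```

```bash
python3 det.py pics/r11.png
```

```text
tips [30.8 -1.3] 33.8 clk 12.1833
47 [250. 251.] z46 [ 90. -16.] z26 [104. -27.]
62 [232. 263.] z46 [89. 45.] z26 [103.  35.]
62 [239. 264.] z46 [73. 34.] z26 [86. 24.]
156 [275. 268.] z46 [  1. -28.] z26 [ 13. -39.]
169 [256. 281.] z46 [ 1. 38.] z26 [13. 29.]
```

Emit:
arm_command --pt "0 -0.3 0 -0.4 0" --pt "0 -0.8 0 -0.8 0" --pt "0 -1.6 0 -1.0 0" --pt "0 -2.6 0 -1.0 0" --pt "0 -3.6 0 -1.0 0" --pt "0 -3.6 0 -1.0 0"

```text
clock: 12.73
ee_pos: [0.4309, 0.1424, 0.1436]
tcp_rot: [3.141, 0.0, 3.119]
wrist_force: [-0.8, 0.4, -2.7]
grip_width: 0.0195
grip_force: 60.0
```

```bash
python3 det.py pics/r12.png
```

```text
tips [-6.8 -2. ] 25.1 clk 12.7333
53 [251. 250.] z46 [ 91. -21.] z26 [105. -32.]
55 [258. 255.] z46 [ 63. -23.] z26 [ 76. -34.]
62 [232. 263.] z46 [89. 45.] z26 [103.  35.]
144 [242. 267.] z46 [62. 34.] z26 [76. 24.]
43 [248. 277.] z46 [26. 44.] z26 [38. 34.]
127 [283. 276.] z46 [-31. -25.] z26 [-20. -36.]
161 [264. 290.] z46 [-32.  42.] z26 [-21.  32.]
```

Emit:
arm_command --pt "0 0.3 0 1 0" --pt "0 1 0 1 0" --pt "0 1.9 0 1 0" --pt "0 1.9 0 0.6 0" --pt "0 1.9 0 -0.6 0" --pt "0 1.9 0 -1.5 0" --pt "0 1.9 0 -1.9 0" --pt "0 1.9 0 -1.9 0"

```text
clock: 13.45
ee_pos: [0.4508, 0.1422, 0.1223]
tcp_rot: [-3.141, -0.003, 3.119]
wrist_force: [-0.4, -0.4, -2.3]
grip_width: 0.02
grip_force: 60.0
```

Emit:
arm_command --pt "0 -0.6 0 0 0" --pt "0 -1.5 0 0 0" --pt "0 -2.7 0.1 0 0" --pt "0 -3.9 0.1 0 0" --pt "0 -5.1 0.1 0 0" --pt "0 -6.3 0.1 0 0" --pt "0 -7.5 0.2 0 0" --pt "0 -8.2 0.2 0 0"

```text
clock: 14.12
ee_pos: [0.3684, 0.1445, 0.1249]
tcp_rot: [3.141, 0.001, 3.119]
wrist_force: [1.2, -0.4, -2.2]
grip_width: 0.02
grip_force: 60.0
```

```bash
python3 det.py pics/r13.png
```

```text
tips [-69.4  -1.4] 6.4 clk 14.1167
58 [251. 250.] z46 [ 90. -22.] z26 [104. -33.]
131 [262. 253.] z46 [ 63. -36.] z26 [ 76. -47.]
62 [232. 263.] z46 [89. 45.] z26 [103.  35.]
44 [267. 263.] z46 [ 26. -23.] z26 [ 38. -34.]
144 [242. 267.] z46 [62. 34.] z26 [76. 24.]
43 [248. 277.] z46 [26. 44.] z26 [38. 34.]
51 [298. 296.] z46 [-101.   -8.] z26 [-92. -19.]
178 [283. 308.] z46 [-102.   42.] z26 [-92.  32.]
```

Emit:
arm_command --pt "0 0 0 2 0" --pt "0 0 0 4.5 0" --pt "0 2.5 0 5 0" --pt "0 5.5 -0.1 5 0" --pt "0 8.5 -0.2 5 0" --pt "0 11.5 -0.3 5 0" --pt "0 14.5 -0.4 5 0" --pt "0 16.3 -0.4 5 0"

```text
clock: 14.83
ee_pos: [0.535, 0.14, 0.174]
tcp_rot: [-3.141, 0.0, 3.118]
wrist_force: [-1.1, 0.7, -2.2]
grip_width: 0.0194
grip_force: 60.0
```

Emit:
arm_command --pt "0 0 0 0 0" --pt "0 0 0 -1 0" --pt "0 0 0 -2.2 0" --pt "0 0 0 -3 0" --pt "0 0 0 -3.1 0" --pt "0 0 0 -3.1 0"

```text
clock: 15.33
ee_pos: [0.5318, 0.1404, 0.1426]
tcp_rot: [-3.141, -0.001, 3.119]
wrist_force: [-0.2, 0.3, -2.4]
grip_width: 0.0193
grip_force: 60.0
```

```bash
python3 det.py pics/r14.png
```

```text
tips [94.1 -1.8] 24.1 clk 15.3333
122 [262. 253.] z46 [ 63. -36.] z26 [ 76. -47.]
44 [267. 263.] z46 [ 26. -23.] z26 [ 38. -34.]
147 [242. 267.] z46 [62. 34.] z26 [75. 24.]
43 [248. 277.] z46 [26. 44.] z26 [38. 34.]
166 [302. 293.] z46 [-103.  -24.] z26 [-94. -35.]
181 [283. 308.] z46 [-103.   42.] z26 [-94.  32.]
```

Emit:
arm_command --pt "0 -0.6 0 0 0" --pt "0 -1.5 0 0 0" --pt "0 -2.4 0.1 0 0" --pt "0 -3.3 0.1 0 0" --pt "0 -4.2 0.1 0 0" --pt "0 -5.0 0.1 0 0" --pt "0 -5.5 0.1 0 0" --pt "0 -5.5 0.1 0 0"

```text
clock: 16.05
ee_pos: [0.4767, 0.1414, 0.1436]
tcp_rot: [3.141, 0.0, 3.119]
wrist_force: [-0.5, -0.0, -2.4]
grip_width: 0.0197
grip_force: 60.0
```

```bash
python3 det.py pics/r15.png
```

```text
tips [39. -2.] 25.1 clk 16.05
78 [250. 253.] z46 [ 83. -14.] z26 [ 97. -25.]
126 [234. 264.] z46 [82. 45.] z26 [96. 36.]
145 [275. 267.] z46 [  1. -30.] z26 [ 13. -41.]
172 [255. 282.] z46 [ 2. 40.] z26 [13. 30.]
166 [302. 293.] z46 [-103.  -24.] z26 [-94. -35.]
179 [283. 308.] z46 [-103.   42.] z26 [-94.  32.]
```

Emit:
arm_command --pt "0 -0.5 0 0 0" --pt "0 -1.2 0 0 0" --pt "0 -2.2 0.1 0 0" --pt "0 -3.2 0.1 0 0" --pt "0 -4.2 0.1 0 0" --pt "0 -4.4 0.1 0 0"

```text
clock: 16.6
ee_pos: [0.432, 0.1424, 0.1434]
tcp_rot: [3.141, -0.0, 3.119]
wrist_force: [0.4, -0.7, -2.9]
grip_width: 0.0199
grip_force: 60.0
```

```bash
python3 det.py pics/r16.png
```

```text
tips [-5.6 -2. ] 24.9 clk 16.6
101 [252. 252.] z46 [ 81. -18.] z26 [ 95. -29.]
137 [234. 265.] z46 [81. 45.] z26 [95. 36.]
86 [262. 262.] z46 [ 38. -15.] z26 [ 51. -26.]
143 [245. 274.] z46 [37. 44.] z26 [50. 35.]
147 [287. 277.] z46 [-42. -29.] z26 [-31. -40.]
174 [267. 292.] z46 [-42.  40.] z26 [-31.  31.]
164 [302. 293.] z46 [-103.  -24.] z26 [-94. -35.]
179 [283. 308.] z46 [-103.   42.] z26 [-94.  32.]
```

All eight show up flat: pairs at x ≈ 95, 50, -31 and -94, one on each side. Heading back to the rest.

Emit:
arm_command --pt "0 0 0 1.5 0" --pt "0 0 0 4 0" --pt "0 0 0 7 0" --pt "0 0 0 9.1 0" --pt "0 0.2 -2 9.1 1" --pt "0 0.5 -5 9.1 2" --pt "0 0.8 -8 9.1 3" --pt "0 1 -11 9.1 4"

```text
clock: 17.32
ee_pos: [0.4436, 0.0313, 0.2345]
tcp_rot: [-3.142, 0.0, -3.093]
wrist_force: [0.7, 0.2, -2.2]
grip_width: 0.0194
grip_force: 60.0
```

Emit:
arm_command --pt "0 0.2 -3 0 1" --pt "0 0.5 -6 0 2" --pt "0 0.7 -9 0 3" --pt "0 0.9 -12 0 4" --pt "0 1.1 -15 0 5" --pt "0 1.3 -18 0 6" --pt "0 1.4 -20.2 0 6" --pt "0 1.4 -21.2 0 6"

```text
clock: 17.98
ee_pos: [0.4575, -0.182, 0.2341]
tcp_rot: [-3.141, -0.001, -2.992]
wrist_force: [-0.3, -0.7, -2.9]
grip_width: 0.0196
grip_force: 60.0
```

Emit:
arm_command --pt "0 0 0 0 0" --pt "0 0 0 0 0"

```text
clock: 18.15
ee_pos: [0.4576, -0.1794, 0.2342]
tcp_rot: [3.141, -0.0, -2.991]
wrist_force: [0.4, 0.2, -2.6]
grip_width: 0.0196
grip_force: 60.0
```

```bash
python3 det.py pics/r17.png; python3 - <<'E'
from det import *
t=imaging.snapshot('top');cv2.imwrite('pics/t17.png',t);j=cv2.imread('pics/r17.png')
s=robot.sense();e=s['ee_pos'];print(e,s['tcp_rot'])
np.set_printoptions(precision=1,suppress=True)
m=lambda *a:np.array(a)/1000
y=s['tcp_rot'][2]+np.pi
P=[m(0,75,43),m(0,-75,43),m(0,75,0),m(-106,0,169.4)]
for n in('side','top'):
    print(n,proj(n,world([e[0],e[1],y,e[2]],np.array(P)+m(94.5,0,-118.5))))
def show(im,x,y,w,h):
    for r in range(y,y+h):
        print(r,''.join('o' if (int(p[2])-int(p[0])>60 and p[2]>150) else 'b' if int(p[2])-int(p[0])>35 else '#' if p.max()<75 else '+' if p.max()<120 else '.' for p in im[r,x:x+w]))
print('side x0=315');show(j,315,165,75,62)
E
```

```text
tips [  27.1 -323.2] 115.7 clk 18.15
118 [253. 252.] z46 [ 81. -22.] z26 [ 95. -33.]
126 [264. 261.] z46 [ 37. -23.] z26 [ 49. -34.]
134 [234. 265.] z46 [81. 45.] z26 [94. 36.]
142 [245. 274.] z46 [37. 44.] z26 [50. 35.]
138 [282. 275.] z46 [-28. -25.] z26 [-17. -36.]
154 [262. 290.] z46 [-28.  44.] z26 [-17.  34.]
155 [302. 293.] z46 [-103.  -24.] z26 [-94. -35.]
175 [283. 308.] z46 [-103.   42.] z26 [-94.  32.]
[ 0.45769757 -0.17866629  0.2344445 ] [ 3.14143372e+00  1.76728437e-04 -2.98934910e+00]
side [[327.9 198.6]
 [354.8 171.9]
 [326.3 210.3]
 [385.4 162. ]]
top [[314.  231.8]
 [369.4 223.4]
 [313.  232.8]
 [355.8 267.9]]
side x0=315
165 +++++++++++++++++++++++++++++++++++++++++++.+bbbbbbbbbbbbb+++++++..+####ooo
166 ++++++++++++++++++++++++++++++++++++++++++++++bbbbbbbbbbbb+++++++..+b###boo
167 +++++++++++++++++++++++++++++++++++++++++++++++bbbbbbbbbbb+++++++..bbb###bo
168 +++++++++++++++++++++++++++++++++++++++++++++++++bbbbbbbbb+++++++..bbb####+
169 ++++++++++++++++++++++++++++++++++++++++++++++++.bbbbbbbb+++++++..+bbb+##++
170 ++++++++++++++++++++++++++++++++++++++++++#++++b
[... 3807 characters left out ...]
+++.ooobboooobbbbbbboooobbbooooooooooob..+++++++++++++++++++
219 ++++++++++++++++++boobboooooobbbbbbbobbbbbooooooooooooobb.+++++++++++++++++
220 +++++++++++++++++boobbooooooobbbbbbobbbbbbooooooooooooooobb.+++++++++++++++
221 ++++++++++++++++boobboooooooooobbbbbbbbbbbooooooooooooooooooo..++.+++++++++
222 +++++++++++++++boobbooooooooooobbbbbbbbbbooooooooooooooooooooob..+++.++++++
223 ++++++++++++++boobboooooooooooobbbbbbbbbbooooooooooooooooooooooob.+++++++++
224 +++++++++++++booobooooooooooooobbbbbbbbbbooooooooooooooooooooooooo++++..+++
225 ++++++++++++booobboooooooooooobbbbbbbbbbboooooooooooooooooooooooob++++.++++
226 +++++++++++.oooboooooooooooooobbbbbbbbbboooooooooooooooooooooooob+++++.++++
```

```bash
python3 - <<'E'
from det import *
j=cv2.imread('pics/r17.png').astype(int);t=cv2.imread('pics/t17.png').astype(int)
def show(im,x,y,w,h):
    for r in range(y,y+h):
        print(r,''.join('o' if (p[2]-p[0]>60 and p[2]>150) else 'b' if p[2]-p[0]>35 else '#' if p.max()<75 else '+' if p.max()<120 else '.' for p in im[r,x:x+w]))
print('side x0=378');show(j,378,145,24,28)
print('top x0=300');show(t,300,216,80,64)
E
```

```text
side x0=378
145 #####################.++
146 ############b#######+.++
147 +####+######bbb#####++++
148 +####+#####++bb#####++++
149 ###########+++b####+++++
150 ###########+++b###+.++++
151 #########++++bb##+++++++
152 +#######+++##b##++++++++
153 +++#####.++++##+++++++++
154 ++++++++.#+.++++++++++++
155 ++++++..++..++++++++++++
156 ++++++..++..++++++++++++
157 ++++++..#..+++++++++++++
158 ++##++..#+++++++++++++++
159 +.+#++.+#bo.++++++++++++
160 +.++++.+booo++++++++++++
161 ++++++.+oooo.+++++++++++
162 +++++..booooo+++++++++++
163 +++++.++oooooo++++++++++
164 ++..++##booooo++++++++++
165 ++..+####oooob++++++++++
166 ++..+b###booo+++++++++++
167 ++..bbb###bo++++++++++++
168 ++..bbb####+++++++++++++
169 +..+bbb+##++++++++++++++
170 +..+b+++++++++++++++++++
171 +..+++++++++++++++++++++
172 +..+++++++++++++++++++++
top x0=300
216 .+..++.+...+...........+.....+.+++++++.++++++++.....++++++.++....+..............
217 ........+........++++...++.+.+.+++++++++++++.++....+++++..++...........++.....+.
218 ...........+....+++++++++++++++++++.++++++.+.++++++++++.+..+...........+....++..
219 ......
[... 4474 characters left out ...]
++++++++++++++++++++
272 ++++++++++++++oooob.##################+++++++++++++#++++++++++++++++++++++++++++
273 .++++++++++++.b.++++##################++++++++++++##++++++++++++++++++++++++++++
274 .+++++++++++++.+++++#################+++++++++++++##++++++++++++++++++++++++++++
275 ..++++++++++++++++++#################+++++++++++++##++++++++++++++++++++++++++++
276 .+++++++++++++++++++##++############+++++++++++++#####++++++++++++++++++++++++++
277 .+.+.++++++++.+++++++#++############++++++++++++#########+++++++++++++++++++++++
278 .+..+.++.+.++++++++++##############+++++++++++++###########+++++++++++++++++++++
279 .....+.....+.+.++++++##############++++++++++++#############+#++++++++++++++++++
```

Emit:
arm_command --pt "0 -0.3 0 -1.5 0" --pt "0 -0.6 -0.1 -3.5 0" --pt "0 -0.6 -0.1 -5.5 0" --pt "0 -0.6 -0.1 -7.5 0" --pt "0 -0.6 -0.1 -9 0" --pt "0 -0.6 -0.1 -10 0" --pt "0 -0.6 -0.1 -10.5 0" --pt "0 -0.6 -0.1 -10.5 0"

```text
clock: 18.92
ee_pos: [0.4515, -0.18, 0.1288]
tcp_rot: [3.141, -0.001, -2.989]
wrist_force: [0.5, -0.4, -2.9]
grip_width: 0.0189
grip_force: 60.0
```

Emit:
arm_command --pt "0 0 0 -0.3 0" --pt "0 0 0 -0.6 0" --pt "0 0 0 -0.6 0"

```text
clock: 19.17
ee_pos: [0.4525, -0.1807, 0.1242]
tcp_rot: [-3.141, 0.003, -2.99]
wrist_force: [4.9, 1.2, -0.4]
grip_width: 0.0193
grip_force: 60.0
```

Emit:
arm_command --pt "0 0 0 0 0" --pt "0 0 0 0 0" --pt "2.5 0 0 0 0" --pt "3 0 0 0 0" --pt "5 0 0 0 0" --pt "5 0 0 0 0" --pt "5 0 0 0 0" --pt "5 0 0 0 0" --grip_force 3

```text
clock: 19.83
ee_pos: [0.4516, -0.1806, 0.1233]
tcp_rot: [3.142, -0.0, -2.99]
wrist_force: [-0.2, -0.9, 0.6]
grip_width: 0.049
grip_force: 0.0
```

```bash
python3 - <<'E'
from det import *
j=imaging.snapshot('side');t=imaging.snapshot('top');cv2.imwrite('pics/r20.png',j);cv2.imwrite('pics/t20.png',t)
s=robot.sense();print(s['clock'],s['ee_pos'],s['grip_width'],s['wrist_force'])
np.set_printoptions(precision=1,suppress=True)
P=np.array([[0,75,49],[0,75,6],[0,-75,49],[-106,0,175.4]])/1000
print(proj('side',world([.549,-.1655,.1512,0],P)))
o=cv2.imread('pics/side0.png').astype(int);j=j.astype(int)
def row(im,r,x,w): return ''.join('o' if (p[2]-p[0]>60 and p[2]>150) else 'b' if p[2]-p[0]>35 else '#' if p.max()<75 else '+' if p.max()<120 else '.' for p in im[r,x:x+w])
for r in range(196,242): print(r,row(o,r,317,38),row(j,r,317,38))
for r in range(188,204): print(r,row(o,r,362,24),row(j,r,362,24))
E
```

```text
19.9333 [ 0.45163032 -0.18062062  0.12337925] 0.049583821853031264 [ 0.26393489 -0.2117711   0.19123527]
[[324.7 227.5]
 [323.3 237.7]
 [350.3 200.3]
 [378.1 195.7]]
196 ++++++++.+++++++..+.++++....++........ ++++++++..++++......++++.....+........
197 +++++++++++++++..++++.+......+........ ++++++++..++++......+.+......++.......
198 ++++++++++++++++++++++++++++...++..... +++++++++++++..+...++.+..++..+..+++...
199 +++++++++++++++++++.+..++++++.+++++... ++++++++++++++++++......++++...+++++..
200 ++++++++++++++++++...+++.++..+++++++.. ++++++++++++++++++.....+.++...+++++#..
201 ++++++++++++++.++++..+.++...++++++#+.. +++++++++++++++++++..+++.+...++++++#.+
202 +++++++++++++++++++++...+..++++++##.++ ++++++++++++++++++++...+++..++++++##++
203 +++++++++++++++++++++++.+.++++++##+++b ++++++++++++++++++++++++++.++++++#+bbb
204 +++++++++++++++++++++++..++++++++b+bbb +++++++++++++++++++++++...+++++++bbbbb
205 ++++++++++++++++++++++..+++++++bbbbbbb ++++++++++.+++++++++++...++++++bbbbbbb
206 ++++++++++++++++++++++.++++++bbbbbbbbb +++++++++++++++++++++++.+++++bbbbbbbbb
207 ++++++++++++++++++++++.++++b
[... 3001 characters left out ...]
91 ..............++........ +++++++++#########++b+##
192 .............+#o........ ++++++++++++#####+++b##+
193 ............+#boo....... ++++++++++++++#+#.####+.
194 .........+++#boooo+..... +++++++++++++++++.o#++..
195 ......++++b##oooooo..... ++++++++++++++++.bo+.+..
196 ....++++bb###booooo..... ++++++++++++++++.oo+....
197 ..++++bbbb####ooooo+.... ++++++++++++##++.ob+....
198 +++bbbbbbbb###boooo+.... +bb++++++++++#+..b#.....
199 +bbbbbbbbbbb###boo+..... bbbb+++++++++++.+##.....
200 bbbbbbbbbbbbb###b++..... bbbb+++++++.+++.+++.....
201 bbbbbbbbbbbbb####+...... bbbb++++++..++..+++.....
202 bbbbbbbbbbbb+++++....... bbb+++++++...++.........
203 bbbbbbbbb++++.+......... bbb+++++++....+.........
```

The rake stands in its rest within about 1 px (2–3 mm) of its original picture. Retreating upward.

Emit:
arm_command --pt "5 0 0 1 0" --pt "5 0 0 3 0" --pt "5 0 0 6 0" --pt "5 0 0 9 0" --pt "5 0 0 12 0" --pt "5 0 0 14 0" --pt "5 0 0 15 0" --pt "5 0 0 15 0"

```text
clock: 20.6
ee_pos: [0.4521, -0.1808, 0.2759]
tcp_rot: [-3.14, 0.003, -2.99]
wrist_force: [-0.2, 0.3, 0.0]
grip_width: 0.05
grip_force: 0.0
```

```bash
python3 det.py pics/r21.png; python3 - <<'E'
import cv2
from tilt import labels,tr,ray
import numpy as np
for a,P in labels(cv2.imread('pics/r21.png')): print(a,[tuple(int(v) for v in np.round(tr(ray('side',p,.026)))) for p in P])
o=cv2.imread('pics/r20.png').astype(int);j=cv2.imread('pics/r21.png').astype(int);s=cv2.imread('pics/side0.png').astype(int)
f=lambda a,b:int((np.abs(a-b)[188:250,310:390].max(2)>40).sum())
print('diff vs r20,start',f(o,j),f(s,j))
E
```

```text
tips [  21.7 -324.8] 157.4 clk 20.6
118 [253. 252.] z46 [ 81. -22.] z26 [ 95. -33.]
125 [264. 261.] z46 [ 37. -23.] z26 [ 49. -34.]
134 [234. 265.] z46 [81. 45.] z26 [94. 36.]
139 [245. 274.] z46 [37. 44.] z26 [50. 35.]
138 [282. 275.] z46 [-28. -25.] z26 [-17. -36.]
152 [262. 290.] z46 [-28.  44.] z26 [-17.  34.]
153 [302. 293.] z46 [-103.  -24.] z26 [-94. -35.]
174 [283. 308.] z46 [-103.   42.] z26 [-94.  32.]
118 [(109, -9), (110, -58), (80, -58), (79, -7)]
125 [(64, -11), (64, -61), (34, -58), (35, -9)]
134 [(109, 61), (109, 10), (79, 12), (80, 58)]
139 [(64, 59), (65, 8), (35, 10), (35, 58)]
138 [(-2, -12), (-2, -61), (-32, -61), (-32, -10)]
152 [(-2, 60), (-2, 10), (-31, 9), (-33, 58)]
153 [(-79, -11), (-79, -60), (-109, -60), (-109, -9)]
174 [(-79, 56), (-79, 9), (-109, 7), (-109, 57)]
diff vs r20,start 318 92
```

```bash
python3 -c "
from rig import robot
print(robot.finish_job())"
```

```text
the job is handed in; nothing more can be done
None
```

I handed the job in at about 20.6 s: by the last camera measurement all eight housings lie flat in one layer, one left and one right in every third of the bed, and the rake is back in its rest 2–3 mm from its starting position; once the teeth caught on a housing at about 46 N up (53 N in all), which slipped the rake in the grip.

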